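# Assemble a denture flask on its clamp

## Task

Assemble the brass denture flask on the bed of the flask clamp, one part at a time: first set the bottom pan flat in the middle between the two posts, its length along the line of the posts; then stand the small plaster cast in the pan, teeth up and lengthwise; then put the open ring around the cast, flush on the pan; and last the lid on the ring, flush and knob up. Keep the cast teeth up throughout, and leave the large cast, the jar and the rubber bowl where they are.

Things in the scene. Friction and masses are not known exactly. Their poses are not given: they have to be found in the camera images.
- bed_top (a point): Flask clamp bed, fixed: flat steel plate 160 (its x) by 90 (its y) by 8 mm thick, with two upright dark posts, 12 mm diameter (15 mm collar at the foot), 60 mm tall above the plate, on its x axis at 72 mm either side of the centre. The point is the centre of the plate's top face, z up.
- pan_c (a point): Bottom pan of the flask, loose, brass, open-topped box with a floor: 88 (x) by 56 (y) by 18 mm high, walls 5 mm, floor 6 mm thick (inside 78 x 46 x 12 mm deep), with a small lug 8 mm long, 24 mm wide, 12 mm high on each x end (104 mm overall), about 0.22 kg. Origin at the centre of its outline, half-way up (9 mm above its underside), z up. Symmetric under a half turn.
- cast_c (a point): Small plaster cast, loose: D-shaped block 56 (x, round end to +x) by 34 (y) mm, 26 mm high with a horseshoe of white teeth 8 mm high on top (34 mm overall; the teeth stand inside the block's outline); flat sides along x from 28 mm behind the origin to 11 mm ahead of it, about 0.09 kg. Origin at the centre of its outline, half-way up (17 mm above its underside), z up. In the pan it stands on the pan's floor and rises above the rim by 22 mm; either way round is right.
- ring_c (a point): Ring (middle part) of the flask, loose, brass rectangular frame open at top and bottom, without lugs: 88 (x) by 56 (y) by 30 mm high, walls 5 mm, about 0.18 kg. Origin at its centre, half-way up (15 mm above its underside), z up. It rests on the pan's rim, outlines matching (the pan's lugs stick out); symmetric under a half turn and either face up.
- lid_c (a point): Lid of the flask, loose, brass plate 88 (x) by 56 (y) by 8 mm with an upright round knob in the middle of its top, 24 mm diameter, 22 mm high (30 mm overall), about 0.2 kg. Origin on the knob's axis, half-way up (15 mm above the plate's underside), z up. Symmetric under a half turn; its underside is flat and it rests on the ring's rim.
- bigcast_c (a point): Large plaster cast, loose, D-shaped like the small one but 98 by 60 by 40 mm: too big for the pan, to be left alone. Origin at mid-height (20 mm up).
- jar_c (a point): Closed jar with a paper label, loose, 64 mm diameter, 74 mm high: to be left alone. Origin at its centre, half-way up.
- bowl_c (a point): Green rubber mixing bowl, loose, 110 mm diameter at the rim, 60 mm high: to be left alone. Origin on its axis, half-way up.
There are look-alikes about, which are no part of the job. Leave any turquoise look-alike of the part that bears ring_c alone.

How it is judged (in metres and radians):
On the way, in this order (a step that is already met when the one before it is completed fails the run):
1. pan set down on the clamp bed, centred and in line with the posts, released (horizontal distance between pan_c and bed_top below 0.012 m and z of pan_c in the frame of bed_top between 0.006 and 0.012 m and angle between pan_c's own z axis and vertical below 0.08 rad and angle between the x axis of pan_c and the x axis of bed_top, either way round below 0.2 rad and contact force between the fingers and pan below 0.1 N and linear speed of pan below 0.02 m/s), for 0.2 s.
2. small cast standing in the pan on the bed, teeth up, released (horizontal distance between pan_c and bed_top below 0.012 m and z of pan_c in the frame of bed_top between 0.006 and 0.012 m and angle between each of pan_c, cast_c's own z axis and vertical below 0.08 rad and angle between the x axis of pan_c and the x axis of bed_top, either way round below 0.2 rad and horizontal distance between cast_c and pan_c below 0.012 m and z of cast_c in the frame of pan_c between 0.011 and 0.017 m and angle between the x axis of cast_c and the x axis of pan_c, either way round below 0.35 rad and contact force between the fingers and cast below 0.1 N and linear speed of cast below 0.02 m/s), for 0.2 s.
3. ring set on the pan around the cast, flush, released (horizontal distance between pan_c and bed_top below 0.012 m and z of pan_c in the frame of bed_top between 0.006 and 0.012 m and angle between each of pan_c, cast_c, ring_c's own z axis and vertical below 0.08 rad and angle between the x axis of pan_c and the x axis of bed_top, either way round below 0.2 rad and horizontal distance between cast_c and pan_c below 0.012 m and z of cast_c in the frame of pan_c between 0.011 and 0.017 m and angle between the x axis of cast_c and the x axis of pan_c, either way round below 0.35 rad and horizontal distance between ring_c and pan_c below 0.006 m and z of ring_c in the frame of pan_c between 0.021 and 0.027 m and angle between the x axis of ring_c and the x axis of pan_c, either way round below 0.12 rad and contact force between the fingers and ring below 0.1 N and linear speed of ring below 0.02 m/s), for 0.2 s.
4. lid set on the ring, flush, knob up, released (horizontal distance between pan_c and bed_top below 0.012 m and z of pan_c in the frame of bed_top between 0.006 and 0.012 m and angle between each of pan_c, cast_c, ring_c, lid_c's own z axis and vertical below 0.08 rad and angle between the x axis of pan_c and the x axis of bed_top, either way round below 0.2 rad and horizontal distance between cast_c and pan_c below 0.012 m and z of cast_c in the frame of pan_c between 0.011 and 0.017 m and angle between the x axis of cast_c and the x axis of pan_c, either way round below 0.35 rad and horizontal distance between ring_c and pan_c below 0.006 m and z of ring_c in the frame of pan_c between 0.021 and 0.027 m and angle between the x axis of ring_c and the x axis of pan_c, either way round below 0.12 rad and horizontal distance between lid_c and ring_c below 0.006 m and z of lid_c in the frame of ring_c between 0.027 and 0.033 m and angle between the x axis of lid_c and the x axis of ring_c, either way round below 0.12 rad and contact force between the fingers and lid below 0.1 N and linear speed of lid below 0.02 m/s), for 0.2 s.
At the end, for the whole second after the job is handed in: Pan flat on the bed (12 mm, 0.2 rad to the line of the posts); small cast teeth up on its floor (12 mm, 0.35 rad); ring on the pan and lid on the ring (each 6 mm, 0.12 rad); all seated within 3 mm in height and 0.08 rad of tilt, knob up, released, at rest (all of step 4 and contact force between the fingers and pan below 0.1 N and linear speed of each of pan, cast, ring below 0.02 m/s and contact force between the fingers and cast below 0.1 N and contact force between the fingers and ring below 0.1 N); the robot touches nothing.
It fails at once if the large cast is disturbed (moved over 25 mm) (distance of bigcast_c from where it was at the start of the episode above 0.025 m).
It fails at once if the jar is disturbed (moved over 25 mm) (distance of jar_c from where it was at the start of the episode above 0.025 m).
It fails at once if the rubber bowl is disturbed (moved over 25 mm) (distance of bowl_c from where it was at the start of the episode above 0.025 m).
It fails at once if the small cast is tipped over (angle between cast_c's own z axis and vertical above 0.6 rad).
It also fails if it takes over 128 s, if anything falls off the work surface, if the arm or the gripper's body presses on something with over 40 N, if the wrist force passes 120 N, or if a joint passes its speed limit or range.

## Robot

A 6-joint arm with a two-finger parallel gripper is mounted at the origin on the work surface. World frame = base frame: x ahead of the robot, y to its left, z up, the work surface at z = 0. Lengths are in mm, angles in rad, forces in N, time in s.
With the tool pointing down it reaches from about 325 to 1000 mm from the base axis. Payload 5.1 kg.
Tool frame: the origin (TCP) lies at the very end of the fingers, on their centre line; the grasp point (between the pads) lies arm.grip_depth behind it (arm.grip_depth is the distance from the TCP to the grasp point, in mm); z points along the fingers, y is the line along which they close (so a half turn about z gives the same grasp; the last joint's range is limited). The gripper opens to 85 mm and grips with 20 to 120 N. Pads are 22 mm wide; open, the fingers measure 114 mm over their backs; the gripper's body (76 mm by 85 mm) begins 54 mm behind the grasp point. The pads swing forward as they close: fully open they stand 13 mm farther back than shut.
Start: joints at [-0.083, 0.124, 1.65, -0, 1.367, -0.083], TCP at [649.988, -0.028, 231.322] pointing down, gripper open.
Joint ranges: [-2.61, 2.61], [-1.02, 2.33], [0.03, 2.71], [-1.35, 4.49], [0.32, 2.68], [-2.91, 2.91]. Speed limits (rad/s): [2.57, 2.57, 3.14, 3.14, 3.14, 3.14].

## Interface

Orientations are given as [roll, pitch, yaw] about the fixed x, y, z axes, in that order (R = Rz(yaw) Ry(pitch) Rx(roll)).
In Python, from station import arm, ungrasp, grasp, solver, read_state, get_image, calibration, order, spotter gives the robot as it stands. Calls block until the motion is done:
- arm.move_ptp(position, orientation): joint-space move of the TCP to a pose.
- arm.servo_line(position, v=150, rotation=None, stop_force=None): straight line of the TCP; rotation=None keeps the orientation; v is the mean speed in mm/s. With stop_force (N) it stops when the force on the tool has changed by that much, and returns True; else False.
- arm.set_joints(angles): joint-space move.
- ungrasp() and grasp(f_grip=None): open the fingers fully, or close them until they stop; f_grip is the grip in N (None keeps the last).
- arm.wait(seconds).
- solver.ik(position, orientation): joint angles nearest the present ones, or None.
- read_state(): the state.
- get_image(name): name is "scene" or "side" or "wrist"; returns (picture, depth): 400x640x3 uint8, red, green, blue; 400x640 float32, mm along the optical axis (not along the pixel's ray), 0 where there is no reading.
- calibration(name): a dict with "camera_matrix" (3x3 intrinsics, pixels), "rvec" (rotation vector, rad) and "tvec" (3), from world to camera coordinates, as OpenCV has them; the wrist camera has in their place "mount" (4x4, takes a point from camera to tool coordinates, whose origin is the TCP and whose axes are the flange's). Camera axes: x right, y down, z forward; pixel columns grow to the right and rows downward; lengths in mm; the calibration is good to about 2 mm. A picture is of the moment at which its call begins: read the wrist's pose just before it. calibration takes no time and is no camera call.
A pose or a line that the arm cannot do raises arm.Unreachable and nothing moves.
- order.sign_off(): hands the job in; it is judged then, once.
Trained networks look in the newest picture that a camera, given by its name, has taken for a name from the list of things; names that differ only in an ending like _2 or _b are one class to them, and where a whole thing is asked for, a point or a joint stands for the part that bears it (a point fixed in the world has none). Each returns a list of dicts, best first, with "conf" (0 to 1); they miss things now and then, are a little off and sometimes report something else, mostly with a low value. They report only what shows in the picture. A call takes as long as a camera call. They do not tell look-alikes from the thing itself.
- spotter.spot_in(label, camera): "rect" ([left, top, right, bottom] in pixels, round what is visible of it).
- spotter.place_of(label, camera): "centre" ([column, row] in pixels: a listed point, or the origin of a listed thing).
The state is a dict: "time_s": time; "joint_pos": joint angles; "qvel": joint speeds; "tau": joint torques, N m; "eef_pos": TCP position; "tool_rot": TCP orientation; "force": force on the tool from outside, world axes, zero at the start; "ft_torque": the same for the moment, N m; "gripper_width": finger opening in mm; "grasp_force": force on a finger pad.
Only numpy, scipy, OpenCV 4.12 (cv2) and the standard library are available. Lean on these libraries where they do the work, as an engineer would, in place of code of your own. Each camera call takes 0.05 s, during which the arm holds its last target. There are 200 camera calls.

## Working session

There is one attempt and no reset: what is moved stays moved. The work goes in short steps, each a Python script; the robot and the scene stay as the last script left them, time stands still between calls to the robot, and variables do not carry over. Pictures are saved under pics/ and viewed, at most 14 in all, crops included, and the job is handed in when it is done.

```bash
ls; mkdir -p pics
cat > h.py <<'E'
import numpy as np, cv2
from station import *
def cam(name):
    """picture, depth, K, T (camera->world 4x4)"""
    c=calibration(name); K=np.array(c["camera_matrix"])
    s=read_state()
    im,d=get_image(name); T=np.eye(4)
    if "mount" in c:
        T[:3,:3]=rot(s["tool_rot"]); T[:3,3]=s["eef_pos"]; T=T@np.array(c["mount"])
    else:
        R=cv2.Rodrigues(np.array(c["rvec"],float))[0]; T[:3,:3]=R.T; T[:3,3]=-R.T@np.array(c["tvec"],float).ravel()
    return im,d,K,T
def rot(rpy):
    from scipy.spatial.transform import Rotation as Ro
    return Ro.from_euler("xyz",rpy).as_matrix()
def cloud(d,K,T):
    v,u=np.indices(d.shape); p=np.stack([(u-K[0,2])/K[0,0]*d,(v-K[1,2])/K[1,1]*d,d],-1)
    w=p@T[:3,:3].T+T[:3,3]; w[d<=0]=np.nan; return w
def save(im,n): cv2.imwrite(f"pics/{n}.png",im[...,::-1])
E
python3 - <<'E'
from h import *
print(read_state(),arm.grip_depth)
for n in("scene","side","wrist"):
    im,d,K,T=cam(n); save(im,n+"0"); np.savez(n+"0.npz",im=im,d=d,K=K,T=T)
    w=cloud(d,K,T)
    for l in ("bed_top","pan_c","cast_c","ring_c","lid_c","bigcast_c","jar_c","bowl_c"):
        for r in spotter.place_of(l,n)[:3]:
            c,rr=map(int,r["centre"]); print(n,l,round(r["conf"],2),c,rr,np.round(w[min(max(rr,0),399),min(max(c,0),639)]))
E
```

```text
pics
{'time_s': 0.0, 'joint_pos': array([-8.25890545e-02,  1.24557892e-01,  1.65166167e+00, -3.53002765e-05,
        1.36747475e+00, -8.25789511e-02]), 'qvel': array([ 1.87684915e-05,  9.38457670e-04, -3.84415244e-04, -2.13350840e-04,
        1.47670894e-03, -1.71088577e-03]), 'tau': array([ 3.96925461e-04, -4.23608243e+01, -3.65454090e+01,  2.94756808e-05,
        6.89593100e-03,  2.82237529e-06]), 'eef_pos': array([6.49400986e+02, 1.80742904e-02, 2.30026132e+02]), 'tool_rot': array([-3.13949531e+00, -1.38914734e-04,  1.57079324e+00]), 'force': array([ 0.11530919, -0.62223924, -0.36616046]), 'ft_torque': array([ 0.01624903, -0.01375053,  0.0246536 ]), 'grasp_force': 0.0, 'gripper_width': 85.42819574204312} 18.700000000000003
scene bed_top 0.8 299 175 [436.   8.   7.]
scene pan_c 0.57 352 223 [595. 158.   2.]
scene cast_c 0.75 234 225 [ 632. -144.   34.]
scene cast_c 0.56 418 178 [433. 350.   2.]
scene ring_c 0.84 457 155 [333. 480.  -4.]
scene ring_c 0.7 419 173 [412. 356.   0.]
scene ring_c 0.55 368 178 [440. 207.   5.]
scene lid_c 0.97 165 178 [ 479. -363.   30.]
scene bigcast_c 0.97 285 274 [762.  -4.  28.]
scene jar_c 0.57 134 248 [ 726. -360.   67.]
scene bowl_c 0.69 438 249 [671. 371.   8.]
side bed_top 0.85 274 238 [421.  10.   5.]
side pan_c 0.67 312 195 [611. 163.   5.]
side cast_c 0.64 379 245 [ 624. -169.   31.]
side cast_c 0.54 275 238 [421.   3.  10.]
side ring_c 0.75 253 198 [451. 235.  -1.]
side ring_c 0.68 241 176 [465. 372.   5.]
side ring_c 0.67 194 165 [352. 505.  10.]
side lid_c 0.77 374 321 [ 471. -378.   28.]
side bigcast_c 0.87 384 206 [730. -35.  41.]
side jar_c 0.96 464 279 [ 684. -397.   69.]
side bowl_c 0.82 307 155 [671. 314.  60.]
wrist bed_top 0.89 142 156 [427.  12.   9.]
wrist pan_c 0.61 278 26 [607. 159.   4.]
wrist cast_c 0.81 298 277 [ 624. -157.   27.]
wrist bigcast_c 0.64 400 173 [753.  -5.  30.]
```

View pics/scene0.png

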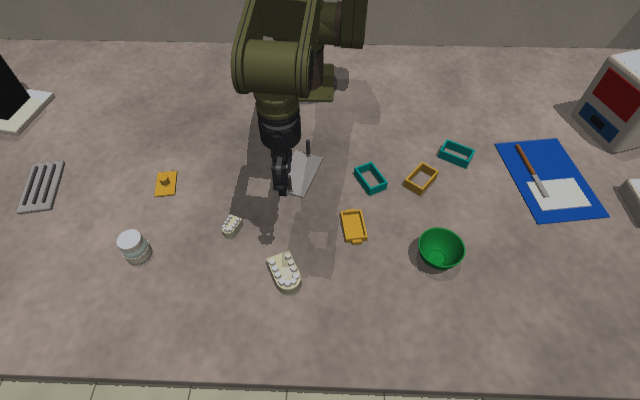

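Run:
```python
import numpy as np,cv2
from h import cloud
# top-down orthophoto from both cameras, colour and height, 2 mm/px
out=[]
for n in("scene0","side0"):
    z=np.load(n+".npz"); w=cloud(z["d"],z["K"],z["T"]); o=np.full((300,550,3),40,np.uint8); h=np.full((300,550),-99.)
    ok=np.isfinite(w[...,2]); p=w[ok]; c=z["im"][ok]
    i=((850-p[:,0])/2).astype(int); j=((550-p[:,1])/2).astype(int); s=(i>=0)&(i<300)&(j>=0)&(j<550)
    i,j,p,c=i[s],j[s],p[s],c[s]; k=np.argsort(p[:,2]); o[i[k],j[k]]=c[k]; out.append(o)
cv2.imwrite("pics/ortho.png",np.vstack(out)[...,::-1])
```

```text
(no output)
```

View pics/ortho.png

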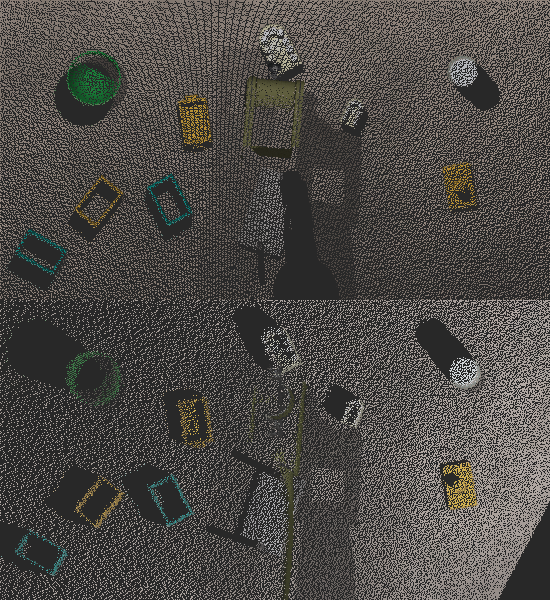

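View pics/wrist0.png

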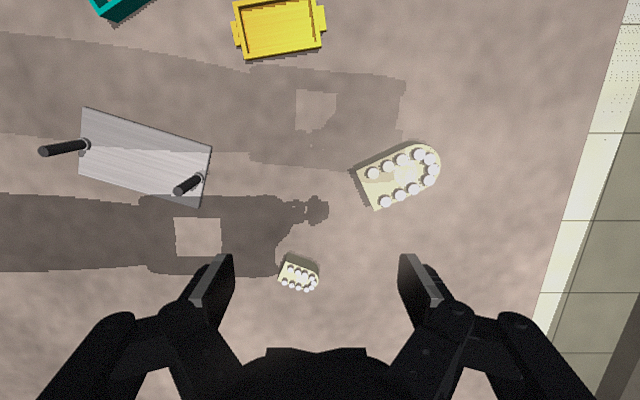

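The scene picture shows what could be mistaken for a part:
- **Ring:** the brass one at (421,178), with turquoise look-alikes at (370,178) and (457,153), which I'll leave alone.
- **Cast:** the small one at (232,225); the large one at (285,272) stays put.
- **Pan and lid:** brass pan at (353,225), lid with knob at (165,183).
- **Bed:** at (305,172).

In the wrist view, the pan is at (278,26), the bed at (145,158) and the small cast at (298,275).

Next I'll measure bed, pan and cast from the depth data.

```bash
cat >> h.py <<'E'
def brass(im):
    return cv2.inRange(cv2.cvtColor(im,cv2.COLOR_RGB2HSV),(15,110,60),(35,255,255))>0
def rect(w,mask,near,zlo,zhi,rad=70):
    """centre xy, (long, short), yaw of the long side, n of the points in a height band near a place"""
    m=mask&(w[...,2]>zlo)&(w[...,2]<zhi)&(np.hypot(w[...,0]-near[0],w[...,1]-near[1])<rad)
    m=cv2.morphologyEx(m.astype(np.uint8),cv2.MORPH_OPEN,np.ones((2,2)))
    n,l,st,_=cv2.connectedComponentsWithStats(cv2.dilate(m,np.ones((3,3))))
    if n<2: return None
    m=(m>0)&(l==1+np.argmax(st[1:,4]))
    p=w[m][:,:2].astype(np.float32)
    c,(a,b),t=cv2.minAreaRect(p); t=np.radians(t)
    if a<b: a,b,t=b,a,t+np.pi/2
    t=(t+np.pi/2)%np.pi-np.pi/2
    return np.array(c),(round(a),round(b)),t,int(m.sum()),float(np.median(w[m][:,2]))
E
python3 - <<'E'
from h import *
print(np.round(calibration("wrist")["mount"],3).tolist())
for n in("wrist0","scene0","side0"):
    z=np.load(n+".npz"); im=z["im"];w=cloud(z["d"],z["K"],z["T"]); A=np.ones(im.shape[:2],bool); B=brass(im)
    print(n); hsv=cv2.cvtColor(im,cv2.COLOR_RGB2HSV)
    g=w[(np.abs(w[...,0]-650)<150)&(np.abs(w[...,1])<200)&(w[...,2]<6)]; print("floor",np.nanmedian(g[:,2]),np.nanstd(g[:,2]))
    for l,m,near,lo,hi,r in(("bed",hsv[...,1]<45,(430,10),5,11,110),("pan",B,(607,160),14,25,70),("cast",A,(624,-150),16,45,50),("ring",B,(448,352),20,40,70),("lid",B,(478,-368),4,13,70),("knob",B,(478,-368),22,40,40)):
        print(l,rect(w,m,near,lo,hi,r))
E
```

```text
[[-0.001, -0.945, -0.326, 82.918], [1.0, -0.001, 0.001, -0.822], [-0.001, -0.326, 0.945, -143.046], [0.0, 0.0, 0.0, 1.0]]
wrist0
floor 0.40528382587444867 1.0784022986804862
bed (array([424.0758667 ,   4.80620575]), (162, 94), np.float64(-0.3238296027512204), 8073, nan)
pan (array([609.21643066, 157.03713989]), (89, 53), np.float64(0.13877002567816654), 1104, nan)
cast (array([ 624.70477295, -167.86520386]), (65, 54), np.float64(-0.473905920712129), 945, nan)
ring None
lid None
knob None
scene0
floor 0.9724369511215514 1.6409592171263765
bed (array([429.2388916 ,  14.41165161]), (158, 87), np.float64(-0.27059247992831814), 831, nan)
pan (array([605.04638672, 163.18411255]), (96, 60), np.float64(0.14883045791345562), 213, nan)
cast (array([ 621.77093506, -150.62309265]), (68, 30), np.float64(-0.44477013943833477), 274, nan)
ring (array([437.6239624, 361.8324585]), (115, 53), np.float64(-0.6756632098919786), 261, 24.73595341981445)
lid (array([ 479.20700073, -366.24243164]), (88, 54), np.float64(0.14831352170111445), 398, nan)
knob (array([ 475.88745117, -363.92926025]), (29, 20), np.float64(-0.5052072514263202), 60, 28.65947261830445)
side0
floor -0.4871080842237916 1.6643479808960342
bed (array([429.02734375,   3.10956573]), (158, 91), np.float64(-0.32164900645066385), 1061, nan)
pan (array([609.53015137, 157.9624176 ]), (93, 59), np.float64(0.10344461694497298), 103, 14.43602898336519)
cast (array([ 641.53381348, -149.45271301]), (90, 44), np.float64(0.7271539648300611), 260, nan)
ring (array([446.57919312, 349.65975952]), (87, 65), np.float64(-0.6882696158070054), 204, nan)
lid (array([ 478.42837524, -372.25094604]), (89, 54), np.float64(0.16212430892961538), 713, nan)
knob (array([ 486.28143311, -368.84515381]), (38, 15), np.float64(0.48046418792304424), 96, nan)
```

```bash
cat >> h.py <<'E'
_rect=rect
def rect(w,mask,*a):
    return _rect(np.nan_to_num(w,nan=-999),mask,*a)
def best_yaw(p,yaw,prefer=None):
    """of yaw and its half turn, the one that keeps the last joint nearest its middle"""
    c=[]
    for t in (yaw,yaw+np.pi,yaw-np.pi):
        q=solver.ik(list(p),[np.pi,0,t])
        if q is not None: c.append((abs(q[5]),t))
    return min(c)[1]
def go(x,y,z,yaw): arm.move_ptp([x,y,z],[np.pi,0,yaw])
def look(x,y,yaw,name,z=170):
    go(x,y,z,yaw); arm.wait(.2)
    im,d,K,T=cam("wrist"); save(im,name); np.savez(name+".npz",im=im,d=d,K=K,T=T)
    return im,cloud(d,K,T)
E
python3 - <<'E'
from h import *
t=best_yaw((427,5,200),-0.32); im,w=look(427,5,t,"bed1",230)
hsv=cv2.cvtColor(im,cv2.COLOR_RGB2HSV)
print(t,rect(w,hsv[...,1]<45,(427,5),5,12,110), [rect(w,np.ones(im.shape[:2],bool),(427+s*68,5-s*23),25,75,30) for s in(1,-1)])
t=best_yaw((608,159,200),.13); im,w=look(608,159,t,"pan1")
print(t,rect(w,brass(im),(608,159),14,25),rect(w,brass(im),(608,159),4,25),read_state()["time_s"],read_state()["joint_pos"])
v=np.hstack([cv2.resize(np.load("bed1.npz")["im"],(400,250)),cv2.resize(im,(400,250))]); save(v,"v1")
E
```

```text
2.8215926535897933 (array([-272.92327881, -435.17346191]), (1830, 181), np.float64(0.5617978266938506), 8207, 8.333806720774987) [(array([-241.27368164, -497.03027344]), (1817, 39), np.float64(0.5634081736259939), 203, 56.49774774935025), (array([359.97918701,  29.06500053]), (15, 12), np.float64(-0.2956770605518839), 113, 68.16995073164213)]
3.271592653589793 (array([-183.32556152, -384.96936035]), (2040, 93), np.float64(0.5997334911575933), 1237, 18.12662600929866) (array([-183.32556152, -384.96936035]), (2040, 93), np.float64(0.5997334911575933), 4494, 6.884493859628805) 3.9833 [ 1.69129868e-01  1.19356779e-01  1.75848206e+00 -5.68953645e-05
  1.26210277e+00 -1.53034395e+00]
```

View pics/v1.png

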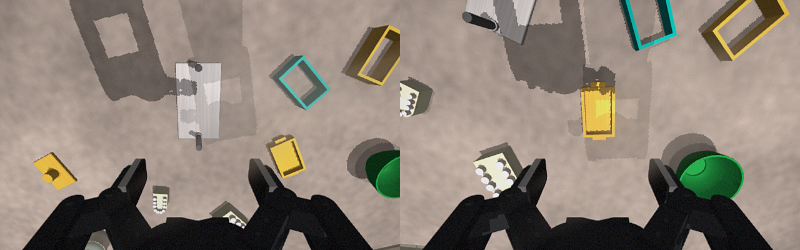

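The left half shows the clamp bed at (198,100), posts at (196,67) and (199,140). The right half confirms the brass pan with lugs at (598,110). I'll fix the stray points in the rectangle fit and recompute.

```bash
sed -i 's/m=cv2.morphologyEx(m.astype(np.uint8),cv2.MORPH_OPEN,np.ones((2,2)))/m=m.astype(np.uint8)/; s/cv2.connectedComponentsWithStats(cv2.dilate(m,np.ones((3,3))))/cv2.connectedComponentsWithStats(cv2.dilate(m,np.ones((3,3),np.uint8)))/' h.py
python3 - <<'E'
from h import *
f=lambda n:(lambda z:(z["im"],cloud(z["d"],z["K"],z["T"])))(np.load(n+".npz"))
im,w=f("bed1"); A=np.ones(im.shape[:2],bool)
print("bed",rect(w,cv2.cvtColor(im,cv2.COLOR_RGB2HSV)[...,1]<45,(427,5),5,12,110)); 
for s in(1,-1): print(rect(w,A,(427+s*68,5-s*23),25,75,40),rect(w,A,(427+s*68,5-s*23),58,75,40))
im,w=f("pan1")
print("pan",rect(w,brass(im),(608,159),14,25),rect(w,brass(im),(608,159),3,25))
im,w=f("bed1");print("pan from bed1",rect(w,brass(im),(608,159),14,25),"cast",rect(w,A,(624,-160),10,28,45))
E
```

```text
bed (array([426.00384521,   5.71131897]), (160, 90), np.float64(-0.317332554955863), 8219, 8.339280186518238)
(array([493.25753784, -16.61904907]), (12, 11), np.float64(-0.9586289359818867), 204, 58.581253009191414) (array([493.42337036, -16.60019302]), (11, 11), np.float64(-0.9586289359818867), 103, 67.91509568855548)
(array([356.99530029,  28.30512238]), (11, 11), np.float64(-1.0998838990165578), 114, 68.2614689727643) (array([357.20947266,  28.43156815]), (11, 11), np.float64(-1.1141735891880824), 109, 68.30580968691953)
pan (array([606.84118652, 157.91146851]), (90, 56), np.float64(0.15534275230605354), 1257, 18.316312294559395) (array([607.74237061, 158.00643921]), (105, 56), np.float64(0.1571536019787665), 4511, 7.001702950114293)
pan from bed1 (array([609.99975586, 158.42910767]), (94, 57), np.float64(0.14989620504743484), 740, 18.2298218411199) cast (array([ 620.59136963, -155.9473877 ]), (48, 34), np.float64(-0.40033050296040074), 520, 26.10867709548998)
```

```bash
cat >> h.py <<'E'
BED=np.array([425.9,5.8]); BYAW=-0.318
def pick(x,y,z,yaw,f=40,up=150):
    go(x,y,z+70,yaw)
    hit=arm.servo_line([x,y,z],v=80,stop_force=10); g0=read_state()
    grasp(f); s=read_state()
    print("pick hit",hit,"z",g0["eef_pos"].round(1),"width",round(s["gripper_width"],1),"force",round(s["grasp_force"],1),s["force"].round(1))
    arm.servo_line([x,y,up],v=150); s=read_state(); print("lifted width",round(s["gripper_width"],1),s["force"].round(1),s["time_s"])
    return g0["eef_pos"][2]
def place(x,y,z,yaw,hi=150,stop=8):
    go(x,y,hi,yaw); arm.servo_line([x,y,z+20],v=120)
    hit=arm.servo_line([x,y,z-3],v=25,stop_force=stop); s=read_state()
    print("place hit",hit,s["eef_pos"].round(1),"expected z",z,s["force"].round(1))
    ungrasp(); arm.wait(.3); arm.servo_line([x,y,hi],v=150)
    print(read_state()["time_s"])
E
python3 - <<'E'
from h import *
z=pick(607.3,158,3,np.pi+.156)
im,w=cam("wrist")[0],0; save(im,"held_pan")
place(*BED,z+8.3,np.pi+BYAW)
t=np.pi+BYAW; im,w=look(*BED,t,"pan2",200)
print("pan",rect(w,brass(im),BED,22,35),rect(w,brass(im),BED,11,35))
E
```

```text
pick hit False z [607.9 158.1   3.6] width 54.8 force 44.5 [-0.6  0.8  4.4]
lifted width 54.7 [ 0.2  0.2 -3. ] 7.0083
place hit True [425.5   5.8  12. ] expected z 11.871430138296635 [-1.  -0.1  4.5]
11.6667
pan (array([424.19281006,   4.56759644]), (97, 56), np.float64(-0.32020211103042406), 1099, 26.310691386472) (array([425.39447021,   4.16910172]), (104, 56), np.float64(-0.32020211103042406), 3937, 15.061425541237156)
```

Run:
```python
from h import *
t=best_yaw((621,-156,200),-.42); im,w=look(621,-156,t,"cast1",170)
A=np.ones(im.shape[:2],bool)
print(t,read_state()["joint_pos"].round(2))
for b in((14,50),(23,29),(30,40)): print(rect(w,A,(621,-156),*b,45))
m=np.argwhere((np.hypot(w[...,0]-621,w[...,1]+156)<45)&(w[...,2]>14)); a=m.min(0)-25;b=m.max(0)+25; a=a.clip(0)
save(cv2.resize(im[a[0]:b[0],a[1]:b[1]],None,fx=3,fy=3),"cast1c"); print(a,b)
```

```text
2.721592653589793 [-0.33  0.14  1.73  0.    1.26 -1.48]
(array([ 624.91778564, -157.68440247]), (56, 34), np.float64(-0.41846955946103925), 1600, 26.954265855240266)
(array([ 624.34509277, -157.62437439]), (54, 34), np.float64(-0.42785107703306124), 957, 26.438662265171217)
(array([ 626.6774292 , -157.81185913]), (46, 31), np.float64(-0.38884402286277986), 544, 34.21732996714016)
[134 149] [424 485]
```

View pics/cast1c.png

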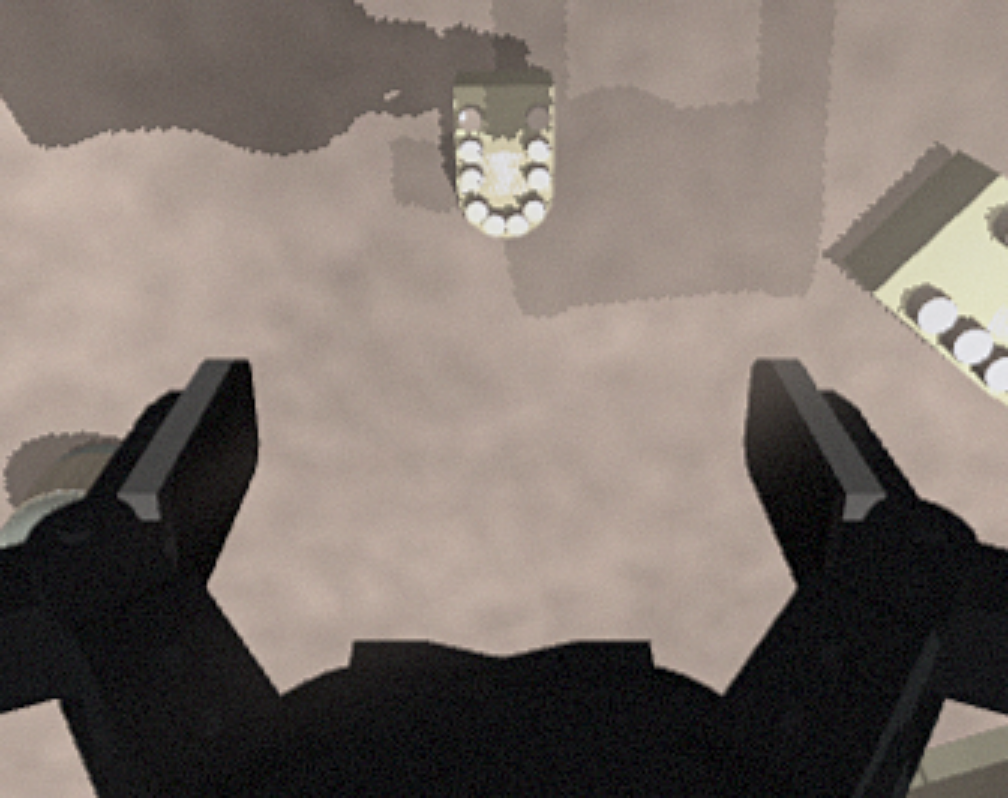

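The crop (larger than the limit by mistake; I'll keep them smaller) shows the small cast at (503,155), teeth up, round end towards the bottom of the image, i.e. world yaw −0.42. I'll pick it by the upper part of its flat sides.

Run:
```python
from h import *
u=lambda a:np.array([np.cos(a),np.sin(a)])
PAN=np.array([425.3,4.6])
p=np.array([624.9,-157.7])-5*u(-.42)
z=pick(*p,14.5,np.pi-.42,30,170)
place(*(PAN-5*u(BYAW)),z+14.2,np.pi+BYAW,170,6)
im,w=look(*BED,np.pi+BYAW,"cast2",200)
A=np.ones(im.shape[:2],bool)
print("pan",rect(w,brass(im),BED,11,31),"cast",rect(w,A&~brass(im),BED,34,60,45),rect(w,A&~brass(im),BED,45,55,45))
save(im[60:300,160:480],"cast2c")
```

```text
pick hit False z [ 620.9 -155.8   15.1] width 33.1 force 30.8 [ 0.  -0.2  3. ]
lifted width 32.7 [ 1.1 -0.4 -1.2] 16.65
place hit True [420.2   6.2  29. ] expected z 29.28900545746717 [-0.9 -0.4  4.3]
21.525
pan (array([425.28820801,   4.09275818]), (104, 56), np.float64(-0.3167937974673407), 2303, 20.93425103642693) cast (array([424.55914307,   3.07364655]), (56, 34), np.float64(-0.3317445175109359), 1481, 40.958120571732024) (array([425.51000977,   2.74969292]), (46, 31), np.float64(-0.3147993561269793), 483, 48.300909689010155)
```

View pics/cast2c.png

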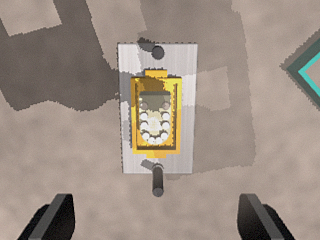

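The cast stands in the pan at (155,117), teeth up and centred between the posts at (158,50) and (158,178). Next is the ring.

Run:
```python
from h import *
t=best_yaw((447,351,200),-.69); im,w=look(447,351,t,"ring1",180)
r=rect(w,brass(im),(447,351),24,36); print(t,read_state()["joint_pos"].round(2),r)
r2=rect(w,brass(im),(447,351),27,36); print(r2)
save(im[::2,::2],"ring1c")
```

```text
-3.831592653589793 [ 0.57 -0.02  1.89 -0.    1.27 -0.31] (array([445.37075806, 351.62597656]), (88, 56), np.float64(-0.6715832471019771), 1304, 30.336870089436047)
(array([445.37075806, 351.62597656]), (88, 56), np.float64(-0.6715832471019771), 1238, 30.3664872536865)
```

View pics/ring1c.png

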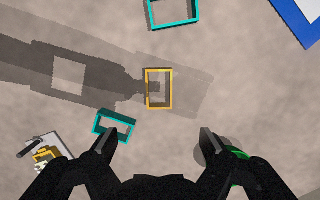

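The brass ring is at (158,88), with the turquoise look-alikes at (173,12) and (113,123) well apart.

Run:
```python
from h import *
z=pick(445.4,351.8,8,np.pi-.672,40,180)
place(425.5,5.2,z+26.2,np.pi+BYAW,180,6)
im,w=look(*BED,np.pi+BYAW,"ring2",220)
A=np.ones(im.shape[:2],bool)
print("ring",rect(w,brass(im),BED,50,65),"pan lugs+all",rect(w,brass(im),BED,11,45),"cast",rect(w,A&~brass(im),BED,44,53,35))
save(im[60:300,160:480],"ring2c")
t=best_yaw((478,-369,200),.155); im,w=look(478,-369,t,"lid1",180)
print(t,read_state()["joint_pos"].round(2),rect(w,brass(im),(478,-369),3,13),rect(w,brass(im),(478,-369),24,36,40))
v=im[60:300,160:480]; save(np.hstack([cv2.imread("pics/ring2c.png")[...,::-1],v]),"v2")
```

```text
pick hit False z [445.9 352.1   8.5] width 55.3 force 44.3 [0.2 0.1 4.3]
lifted width 54.8 [-0.3  0.9 -1.8] 26.7833
place hit True [425.2   5.2  35. ] expected z 34.741372023719066 [-1.7 -0.1  4. ]
31.8667
ring (array([423.90020752,   3.83985519]), (88, 56), np.float64(-0.3182213849696769), 1171, 56.3128366015431) pan lugs+all (array([426.67077637,   3.15495682]), (76, 47), np.float64(-0.31908158600177305), 1082, 15.083108492637791) cast (array([425.16992188,   2.72463417]), (45, 31), np.float64(-0.3146992212699926), 445, 48.158294298274484)
0.155 [-0.75  0.06  1.81  0.    1.28  0.67] (array([ 478.41104126, -370.92858887]), (87, 56), np.float64(0.16402738719982923), 3207, 8.209766419527455) (array([ 478.47787476, -370.47659302]), (23, 22), np.float64(-0.6329618852365666), 385, 30.062493885171364)
```

View pics/v2.png

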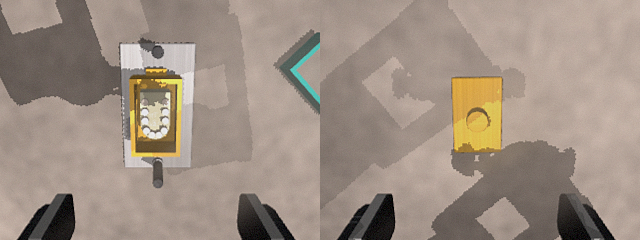

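The ring (155,115) sits flush around the cast. The lid is at (477,113), knob up.

```bash
python3 - <<'E'
from h import *
z=pick(478.5,-370.6,13,.164,40,190)
place(424.8,4.9,z+56.2,BYAW,190,6)
im,w=look(*BED,np.pi+BYAW,"lid2",230)
print("lid",rect(w,brass(im),BED,58,70),"knob",rect(w,brass(im),BED,80,95,40),"ring",rect(w,brass(im),BED,40,54))
save(im[60:300,160:480],"lid2c"); s,_=get_image("side"); save(s[120:320,200:440],"side2")
print(read_state()["time_s"])
E
python3 -c "
import cv2,numpy as np
a=cv2.imread('pics/lid2c.png');b=cv2.resize(cv2.imread('pics/side2.png'),(288,240));cv2.imwrite('pics/v3.png',np.hstack([a,b]))"
```

```text
pick hit False z [ 478.9 -371.    13.6] width 22.5 force 39.5 [-0.7  0.1  2. ]
lifted width 22.3 [ 0.6 -0.  -2.1] 37.85
place hit True [424.5   4.9  69.4] expected z 69.75930677086956 [ 0.2 -0.   4.3]
42.9
lid (array([422.88702393,   3.84132004]), (87, 55), np.float64(-0.31739713661229807), 3386, 64.38724404014971) knob (array([422.73001099,   3.5848999 ]), (23, 22), np.float64(0.36224353765722794), 398, 86.29139677690162) ring (array([382.22280884,  17.22779655]), (52, 0), np.float64(1.2530844045417515), 53, 48.41174975499342)
45.85
```

View pics/v3.png

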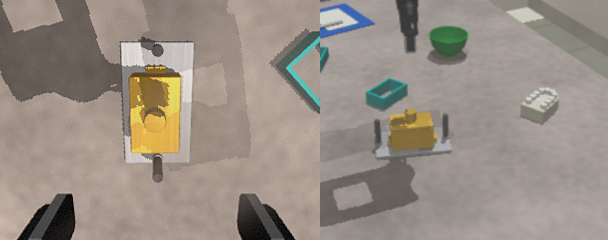

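The lid (155,113) is flush on the ring with its knob up, about 1 mm off centre, and the side view shows a level stack. I'll hand it in.

```bash
python3 -c "
from station import *
print(order.sign_off())"
```

```text
the job is handed in; nothing more can be done
None
```

I handed the job in after about 46 s of robot time. By camera, the pan, small cast, ring and lid are stacked flush on the clamp bed, each centred to about 1–2 mm, but sign-off returned no verdict. One crop I viewed (1008 x 798) was over the 800 x 600 picture limit.

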